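# Scoop a fallen vial out from under the bench shelf

### The job

A specimen vial has fallen on its side beneath the low two-bay bench shelf. Take the flat steel scoop, which has an upright handle, slide it flat along the desk under the shelf lip until the vial rides up into its pan, then draw the scoop out until it is wholly clear of the front of the shelf, and leave it standing flat on the desk there with the vial in it. Leave the flat calibration target in the other bay and the standing vial on the desk where they are.

Things in the scene. Friction and masses are not known exactly. Their poses are not given: they have to be found in the camera images.
- riser: Fixed low shelf 315 mm wide (y), 112 deep, 62 high, white sides and divider 5 mm thick, clear top 4 mm. Origin on the desk, mid-width; its x axis points into the shelf (away from the robot), y left; it may stand turned by 12 degrees either way. Two bays open to the front, 150 mm wide, centred at y = +0.0765 and -0.0765 m, their walls starting at x = -0.042.
- scoop: Loose flat scoop of sheet steel, about 0.17 kg, centre of mass 17 mm ahead of the handle, with an upright black handle; starts on the desk left of the shelf. Origin on its underside straight below the handle's centre; x forward to the pan, z up. Tang from x = -0.034 to the pan's rear wall (18 mm high) at x = 0.065 m. Pan 100 mm wide outside, 96 mm between its side walls, floor 1.5 mm thick.
- scoop_tip (a point): Middle of the scoop's front edge, at x = 0.135, z = 0 of the scoop. The edge is a ramp from the desk up to a sill 3 mm high at x = 0.124 to 0.122, then down to the floor. The side walls (15 mm high) end at x = 0.111: the foremost 24 mm have none and can pass under the shelf's back panel.
- scoop_pan (a point): Middle of the pan's floor, top face, at x = 0.094, y = 0, z = 0.0015 of the scoop.
- lost_vial: Loose specimen vial with a black cap, 23 mm in diameter, 62 mm long, about 20 g, lying on its side on the desk in one of the two bays (either one), roughly along the shelf's width, so it can roll towards the back panel. Origin at the centre of its foot; its z axis runs along the vial towards the cap.
- vial_mid (a point): Middle of the lost vial, on its axis (about 11.5 mm above the desk while it lies on the desk).
- target: Flat calibration target in a light alloy frame, 32 x 52 x 8 mm, lying in the other bay; to be left alone. Origin at the centre of its underside.
- standing_vial: Another vial of the same kind (23 mm in diameter, 62 mm high), standing upright in the open on the desk to the right; to be left alone. Origin at the centre of its foot.
- riser_lip (a point): Point on the desk under the middle of the shelf's front edge, at x = -0.045 of the shelf. The lip there hangs down to 49 mm above the desk.
- riser_back (a point): Point on the desk under the lower edge of the white back panel, at x = +0.030 of the shelf. The panel spans both bays and leans back by 25 degrees; its lower edge is 7 mm above the desk, so a flat edge can pass some way under it while a vial is stopped by it.
- scoop_handle (a point): Point to grip, 53 mm above the scoop's underside at x = 0, y = 0. The handle is an upright block 50 mm long (x), 16 mm thick (y), from 3 to 75 mm above the underside; grip it from above across its thickness.
There are look-alikes about, which are no part of the job. There is more than one size of the scoop; the job needs the larger.

How it is judged:
By the outcome, as a careful person would: the job done as asked, in the order asked, and still so for the second after the job is handed in, with the robot touching nothing.
It also fails if it takes over 51 s, if anything falls off the work surface, if the arm or the gripper's body presses on something with over 40 N, if the wrist force passes 120 N, or if a joint passes its speed limit or range.

### The arm

A 7-joint arm with a two-finger parallel gripper is mounted at the origin on a cart in front of the work surface, level with it; the furniture and walls round the work are solid. World frame = base frame: x ahead of the robot, y to its left, z up, the work surface at z = 0. Lengths are in m, angles in rad, forces in N, time in s.
With the tool pointing down it reaches from about 0.4 to 0.9 m from the base axis. Payload 5.6 kg.
Tool frame: the origin (TCP) lies midway between the tips of the shut fingers; the grasp point (between the pads) lies 19 mm behind it; z points along the fingers, y is the line along which they close (so a half turn about z gives the same grasp; the last joint's range is limited). The gripper opens to 92 mm and grips with 3 to 60 N. Pads are 20 mm wide; open, the fingers measure 128 mm over their backs; the gripper's body (75 mm by 189 mm) begins 69 mm behind the grasp point.
Start: joints at [-1.347, 0.468, -0.012, 1.603, 0.006, 1.071, -0.056], TCP at [0.171, 0.627, 0.215] pointing down, gripper open.
Joint ranges: [-2.53, 2.53], [-0.31, 2.02], [-1.57, 1.55], [0.28, 2.44], [-1.29, 4.43], [0.15, 1.84], [-2.92, 2.92]. Speed limits (rad/s): [2.57, 2.57, 3.14, 3.14, 3.14, 3.14, 3.14].

### API

Orientations are given as [roll, pitch, yaw] about the fixed x, y, z axes, in that order (R = Rz(yaw) Ry(pitch) Rx(roll)).
In Python, from cell import state, optics, r gives the robot as it stands.
- The arm moves only by the tool arm_command, never from a script. Its arguments are lists of equal length, an entry for each row: "delta_pos": the shift along the tool's x, y, z as a fraction of full scale, a list of three; "turn": the turn, a rotation vector about the tool's x, y, z as a fraction of full scale, a list of three; "hand": the opening, from -1 (shut) to 1 (fully open). In form: {"delta_pos": [[tx, ty, tz], ...], "turn": [[ax, ay, az], ...], "hand": [hand, ...]}. A call has 1 to 8 rows; each row shifts and turns the commanded pose from where the row before left it, along the tool's axes as they then stand; what a row does not reach is not made up. Full scale, the value 1, is 4 cm for a shift and 45 degrees for a turn. A row lasts 1/12 s, in which the tool goes at most 41.7 mm and 7.16 degrees, less where a joint would pass 70% of its speed; a pose out of reach is approached as far as the arm can. A call with a number of a shift or a turn outside -1 to 1 is refused whole. A call with a gripper value outside its range is refused whole. The fingers move at their own pace and stop on an object; the grip force is fixed at half the most. Time passes only in rows, so rows that do not move let the fingers close. It gives the time, the measured TCP pose, the force, the opening and the grip force at its end, in the units of the state.
- state(): the state, without advancing time (a new reading comes with each control period).
- optics.camera(name): name is "side" or "top"; returns a dict with "img" (400x640x3 uint8, red, green, blue), "depth" (400x640 float32, m along the optical axis (not along the pixel's ray), 0 where there is no reading), "fx", "fy", "cx", "cy" (pixels), "view" (4x4, takes a point from world to camera coordinates). Camera axes: x right, y up, looking along -z (the intrinsics and any distortion apply to the point x, -y, -z); pixel columns grow to the right and rows downward; lengths in m; the calibration is good to about 2 mm. A picture is of the moment at which its call begins.
- r.job_done(): hands the job in; it is judged then, once.
Trained networks look in the newest picture that a camera, given by its name, has taken for a name from the list of things; names that differ only in an ending like _2 or _b are one class to them, and where a whole thing is asked for, a point or a joint stands for the part that bears it (a point fixed in the world has none). Each returns a list of dicts, best first, with "score" (0 to 1); they miss things now and then, are a little off and sometimes report something else, mostly with a low value. They report only what shows in the picture. A call takes as long as a camera call. They do not tell look-alikes from the thing itself.
- optics.find_in(camera, name): "extent" ([centre column, centre row, width, height] in pixels, round what is visible of it).
- optics.place_of(camera, name): "point" ([column, row] in pixels: a listed point, or the origin of a listed thing).
The state is a dict: "time_s": time; "joint_positions": joint angles; "joint_vel": joint speeds; "effort": joint torques, N m; "tcp_pos": TCP position; "orientation": TCP orientation; "wrist_force": force on the tool from outside, world axes, zero at the start; "ft_torque": the same for the moment, N m; "grip_width": finger opening in m; "gripper_force": force on a finger pad.
Only numpy, scipy, OpenCV 4.12 (cv2) and the standard library are available. Lean on these libraries where they do the work, as an engineer would, in place of code of your own. Each camera call takes 0.05 s, during which the arm holds its last target. There are 200 camera calls.

## Working session

There is one attempt and no reset: what is moved stays moved. The work goes in short steps, Python scripts to look and compute and a tool call to move; the robot and the scene stay as the last step left them, time stands still between calls to the robot, and variables do not carry over. Pictures are saved under pics/ and viewed, at most 10 in all, crops included, and the job is handed in when it is done.

Besides the shell and the picture viewer there is one more tool, called after ">>>" in YAML: its name, and indented under it one key for each argument. arm_command: Moves the arm, as the interface text tells. Shift numbers are shares of 4 cm and turn numbers shares of 45 degrees, none past 1 either way. Its arguments: {"type":"object","properties":{"delta_pos":{"type":"array","items":{"type":"array","items":{"type":"number","minimum":-1,"maximum":1}}},"turn":{"type":"array","items":{"type":"array","items":{"type":"number","minimum":-1,"maximum":1}}},"hand":{"type":"array","items":{"type":"number"}}},"required":["delta_pos","turn","hand"]}

```bash
ls; mkdir -p pics
cat > h.py <<'E'
from cell import state, optics, r
import numpy as np, cv2
def cam(n):
    c=optics.camera(n); return c
def ray(c,p):
    V=np.linalg.inv(c['view']); d=np.array([(p[0]-c['cx'])/c['fx'],-(p[1]-c['cy'])/c['fy'],-1])
    return V[:3,3],V[:3,:3]@d
def dep(c,p):
    o,d=ray(c,p); z=c['depth'][int(round(p[1])),int(round(p[0]))]; return o+d*z
def atz(c,p,z):
    o,d=ray(c,p); return o+d*(z-o[2])/d[2]
def proj(c,P):
    q=c['view']@np.append(P,1); return np.array([c['cx']+c['fx']*q[0]/-q[2],c['cy']+c['fy']*-q[1]/-q[2]])
E
python3 - <<'E'
from h import *
np.set_printoptions(precision=3,suppress=True)
print({k:(np.round(v,3).tolist() if not isinstance(v,float) else v) for k,v in state().items()})
ims=[]
for n in ['top','side']:
    c=cam(n); cv2.imwrite(f'pics/{n}0.png',c['img'][:,:,::-1]); print(n,[k for k in c],c['fx'],np.linalg.inv(c['view'])[:3])
    for t in ['scoop','scoop_tip','scoop_handle','scoop_pan','lost_vial','vial_mid','target','standing_vial','riser','riser_lip','riser_back']:
        for d in optics.place_of(n,t)[:4]:
            p=d['point']; print(t,round(d['score'],2),np.round(p),'z0',atz(c,p,0),'dep',dep(c,p) if 0<=p[0]<639 and 0<=p[1]<399 else '')
E
```

```text
pics
{'time_s': 0.0, 'joint_positions': [-1.347, 0.468, -0.012, 1.604, 0.006, 1.071, -0.056], 'joint_vel': [-0.001, -0.002, -0.001, -0.0, -0.001, -0.001, 0.001], 'effort': [0.001, -52.057, -0.012, -24.376, -0.057, 0.017, 0.0], 'tcp_pos': [0.171, 0.626, 0.214], 'orientation': [-3.14, 0.0, 2.875], 'wrist_force': [0.258, -0.251, -0.73], 'ft_torque': [0.037, 0.066, -0.02], 'gripper_force': 0.0, 'grip_width': 0.0919706713987453}
top ['img', 'depth', 'fx', 'fy', 'cx', 'cy', 'view'] 408.76597767163673 [[-0.094  0.97  -0.223  0.353]
 [-0.996 -0.092  0.022  0.112]
 [ 0.001  0.224  0.975  1.073]]
scoop 0.83 [205. 246.] z0 [0.503 0.395 0.   ] dep [0.494 0.378 0.065]
scoop 0.76 [371. 225.] z0 [ 0.518 -0.044  0.   ] dep [ 0.518 -0.044  0.004]
scoop_tip 0.79 [196. 195.] z0 [0.645 0.414 0.   ] dep [0.645 0.414 0.001]
scoop_tip 0.59 [358. 259.] z0 [0.432 0.    0.   ] dep [0.432 0.001 0.006]
scoop_handle 0.89 [205. 244.] z0 [0.51  0.396 0.   ] dep [0.501 0.38  0.059]
scoop_handle 0.78 [377. 226.] z0 [ 0.515 -0.062  0.   ] dep [ 0.508 -0.054  0.05 ]
scoop_pan 0.75 [362. 252.] z0 [ 0.449 -0.014  0.   ]
[... 918 characters left out ...]
 dep [ 0.564 -0.059 -0.001]
scoop_handle 0.65 [212. 227.] z0 [0.612 0.394 0.   ] dep [0.473 0.392 0.069]
scoop_pan 0.93 [365. 238.] z0 [ 0.449 -0.017  0.   ] dep [ 0.452 -0.018 -0.001]
scoop_pan 0.79 [206. 230.] z0 [0.596 0.41  0.   ] dep [0.565 0.409 0.016]
lost_vial 0.43 [272. 210.] z0 [ 0.686  0.208 -0.   ] dep [ 0.688  0.208 -0.001]
vial_mid 0.57 [283. 214.] z0 [0.653 0.179 0.   ] dep [0.652 0.179 0.001]
target 0.66 [322. 213.] z0 [0.634 0.062 0.   ] dep [0.617 0.066 0.008]
riser 0.79 [310. 212.] z0 [0.649 0.1   0.   ] dep [0.603 0.109 0.022]
riser_lip 0.57 [310. 217.] z0 [0.612 0.107 0.   ] dep [0.609 0.107 0.002]
riser_back 0.6 [309. 207.] z0 [0.684 0.094 0.   ] dep [0.613 0.107 0.033]
```

Run:
```python
import cv2
a=cv2.imread('pics/top0.png')[130:290,160:480]; b=cv2.imread('pics/side0.png')[180:270,180:480]
cv2.imwrite('pics/a.png',cv2.resize(a,None,fx=2.5,fy=2.5,interpolation=2)); cv2.imwrite('pics/b.png',cv2.resize(b,None,fx=2.66,fy=2.66,interpolation=2))
```

```text
(no output)
```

View pics/a.png

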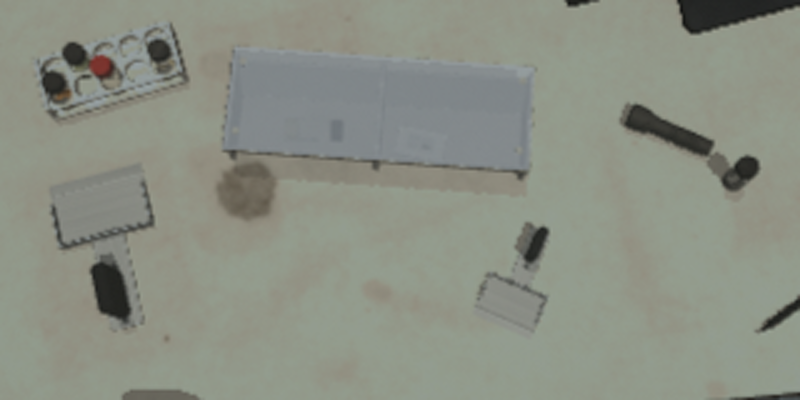

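View pics/b.png

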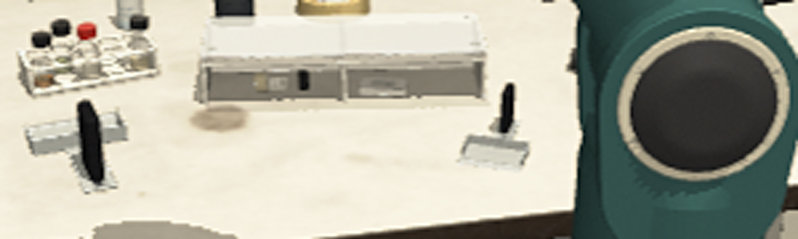

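Top view: the large scoop is on the left, handle at px (203,246). The small look-alike scoop is on the right at (371,240). Between them stands the shelf. The lost vial is in the left bay, label at (278,182) and cap at (295,182). The target is in the right bay at (328,185), the standing vial at (457,198), and a rack of vials at the far left. Candidates for scoop: (203,246) large, (371,240) small; I take the left one. Candidates for vial: (285,182) in the bay, the standing vial (457,198) and the rack vials (180-225,155); I take the one in the bay.

Run:
```python
from h import *
np.set_printoptions(precision=4,suppress=True)
t=cam('top'); s=cam('side')
def cloud(c):
    v,u=np.mgrid[0:400,0:640]; z=c['depth']; V=np.linalg.inv(c['view'])
    P=np.stack([(u-c['cx'])/c['fx']*z,-(v-c['cy'])/c['fy']*z,-z],-1)@V[:3,:3].T+V[:3,3]; P[z==0]=np.nan; return P
for n,c in (('top',t),('side',s)):
    P=cloud(c); X,Y,Z=P[...,0],P[...,1],P[...,2]
    m=(abs(X-.5)<.08)&(abs(Y-.385)<.06)&(Z>.035)&(Z<.09)
    Q=P[m]; print(n,'handle',len(Q),Q.mean(0),Q.min(0),Q.max(0))
    m&=(Z>.066); Q=P[m]
    if len(Q)>4: print(' top rect',cv2.minAreaRect((Q[:,:2]*1000).astype(np.float32)))
    m=(abs(X-.59)<.1)&(abs(Y-.41)<.09)&(Z>.008)&(Z<.025); Q=P[m]; print(' walls',cv2.minAreaRect((Q[:,:2]*1000).astype(np.float32)))
    m=(abs(X-.65)<.12)&(abs(Y-.1)<.2)&(Z>.054)&(Z<.070); Q=P[m]; print(' riser',len(Q),Q[:,2].mean(),cv2.minAreaRect((Q[:,:2]*1000).astype(np.float32)))
off=np.array([160,130])
for p in [(232,152),(530,172),(234,47),(534,68)]: print('riser corner',atz(t,np.array(p)/2.5+off,.062))
for p in [(52,187),(142,166),(62,248),(154,228)]: print('pan corner',atz(t,np.array(p)/2.5+off,.0 if p[1]<190 else .015))
for p in [(284,130),(343,130)]: print('vial top',atz(t,np.array(p)/2.5+off,.0115))
for p in [(254,80),(309,80)]: print('vial side',atz(s,np.array(p)/2.66+180,.0115))
cr=lambda c,x,y,w,h,k: cv2.resize(c['img'][y:y+h,x:x+w,::-1],None,fx=k,fy=k,interpolation=cv2.INTER_CUBIC)
a=cr(t,170,185,60,80,5); b=cr(t,245,140,80,60,5); d=cr(s,250,190,75,45,5)
o=np.zeros((600,800,3),np.uint8); o[:400,:300]=a; o[:300,320:720]=b; o[320:545,320:695]=d
cv2.imwrite('pics/c.png',o)
```

```text
top handle 201 [0.496  0.3833 0.0664] [0.4726 0.3751 0.035 ] [0.5222 0.398  0.0786]
 top rect ((497.6443786621094, 385.69384765625), (49.64405059814453, 16.671409606933594), 11.633054733276367)
 walls ((552.8103637695312, 401.3515930175781), (122.10887145996094, 104.97565460205078), 0.25899866223335266)
 riser 5164 0.06232460218775325 ((658.5116577148438, 99.10263061523438), (315.5058898925781, 113.23033905029297), 80.47677612304688)
side handle 154 [0.4832 0.3868 0.06  ] [0.4668 0.3757 0.0351] [0.5223 0.3983 0.0768]
 top rect ((491.713623046875, 386.8782958984375), (49.207881927490234, 14.873531341552734), 11.800467491149902)
 walls ((546.2152709960938, 395.3716735839844), (109.59786224365234, 101.33271026611328), 10.765846252441406)
 riser 1781 0.061568621402201436 ((653.53125, 99.69462585449219), (314.94647216796875, 126.17840576171875), 79.77632141113281)
riser corner [0.6247 0.2528 0.062 ]
riser corner [ 0.5753 -0.0472  0.062 ]
riser corner [0.7376 0.2441 0.062 ]
riser corner [ 0.6852 -0.0651  0.062 ]
pan corner [0.6208 0.4562 0.    ]
pan corner [0.635  0.3591 0.    ]
pan corner [0.5507 0.4422 0.015 ]
pan corner [0.5629 0.3457 0.015 ]
vial top [0.6574 0.2027 0.0115]
vial top [0.6515 0.1395 0.0115]
vial side [0.6599 0.2021 0.0115]
vial side [0.6466 0.141  0.0115]
```

View pics/c.png

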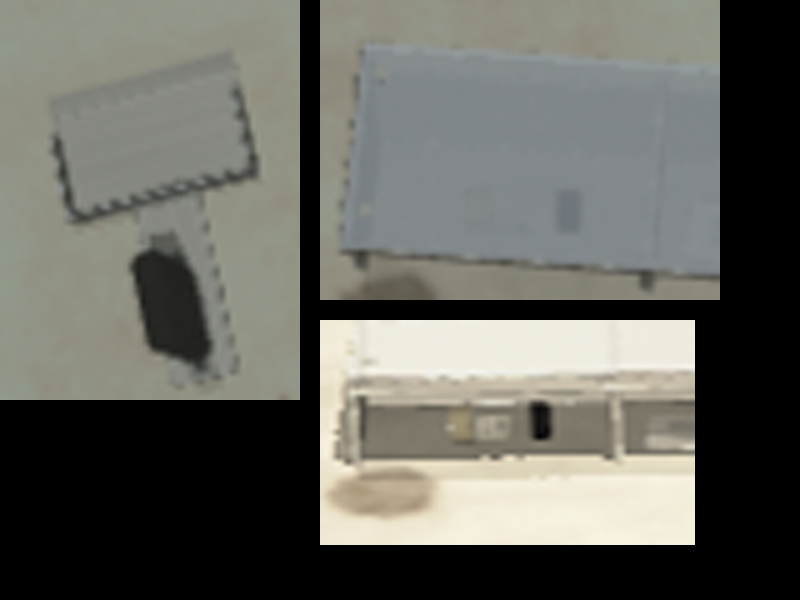

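Large scoop (wide pan, handle at (203,246)) and the vial in the left bay are confirmed in the crop. Riser is at (0.648,0.101) with yaw -9.5°; the scoop is at (0.498,0.386) with yaw about 10.5°. I start the move now.

>>> arm_command:
  delta_pos:
    - [0,0,0]
    - [0,0,0]
    - [0,0,0]
    - [0,0,0]
    - [-0.55,-0.6,0]
    - [-0.55,-0.6,0]
    - [-0.55,-0.6,0]
    - [-0.55,-0.6,0]
  turn:
    - [0,0,-0.143]
    - [0,0,-0.143]
    - [0,0,-0.143]
    - [0,0,-0.143]
    - [0,0,0]
    - [0,0,0]
    - [0,0,0]
    - [0,0,0]
  hand: [1,1,1,1,1,1,1,1]

```text
time_s: 1.97
tcp_pos: [0.2764, 0.5476, 0.2146]
orientation: [3.142, 0.0, -2.959]
wrist_force: [0.3, 0.6, -0.1]
grip_width: 0.092
gripper_force: 0.0
```

>>> arm_command:
  delta_pos:
    - [-0.587,-0.623,0]
    - [-0.587,-0.623,0]
    - [-0.587,-0.623,0]
    - [-0.587,-0.623,0]
    - [-0.587,-0.623,0.2]
    - [-0.587,-0.623,0.4]
    - [-0.587,-0.623,0.4]
    - [-0.587,-0.623,0.4]
  turn:
    - [0,0,0]
    - [0,0,0]
    - [0,0,0]
    - [0,0,0]
    - [0,0,0]
    - [0,0,0]
    - [0,0,0]
    - [0,0,0]
  hand: [1,1,1,1,1,1,1,1]

```text
time_s: 2.63
tcp_pos: [0.4976, 0.3856, 0.1584]
orientation: [3.141, 0.001, -2.959]
wrist_force: [0.6, -0.3, -0.5]
grip_width: 0.0922
gripper_force: 0.0
```

>>> arm_command:
  delta_pos:
    - [0,0,0.5]
    - [0,0,0.5]
    - [0,0,0.5]
    - [0,0,0.5]
    - [0,0,0.4]
    - [0,0,0.4]
    - [0,0,0.3]
    - [0,0,0]
  turn:
    - [0,0,0]
    - [0,0,0]
    - [0,0,0]
    - [0,0,0]
    - [0,0,0]
    - [0,0,0]
    - [0,0,0]
    - [0,0,0]
  hand: [1,1,1,1,1,1,1,1]

```text
time_s: 3.3
tcp_pos: [0.4948, 0.3854, 0.0319]
orientation: [-3.139, -0.004, -2.959]
wrist_force: [-0.2, -0.5, -0.4]
grip_width: 0.0923
gripper_force: 0.0
```

>>> arm_command:
  delta_pos:
    - [0,0,0]
    - [0,0,0]
    - [0,0,0]
    - [0,0,0]
    - [0,0,0]
    - [0,0,0]
    - [0,0,0]
    - [0,0,0]
  turn:
    - [0,0,0]
    - [0,0,0]
    - [0,0,0]
    - [0,0,0]
    - [0,0,0]
    - [0,0,0]
    - [0,0,0]
    - [0,0,0]
  hand: [-1,-1,-1,-1,-1,-1,-1,-1]

```text
time_s: 3.97
tcp_pos: [0.4963, 0.3866, 0.0348]
orientation: [3.141, 0.0, -2.959]
wrist_force: [0.7, -0.2, 0.6]
grip_width: 0.0405
gripper_force: 0.0
```

>>> arm_command:
  delta_pos:
    - [0,0,0]
    - [0,0,0]
    - [0,0,0]
    - [0,0,0]
    - [0,0,0]
    - [0,0,0]
    - [0,0,0]
  turn:
    - [0,0,0]
    - [0,0,0]
    - [0,0,0]
    - [0,0,0]
    - [0,0,0]
    - [0,0,0]
    - [0,0,0]
  hand: [-1,-1,-1,-1,-1,-1,-1]

```text
time_s: 4.55
tcp_pos: [0.4962, 0.3867, 0.0346]
orientation: [3.141, 0.0, -2.959]
wrist_force: [0.1, -0.0, -0.7]
grip_width: 0.0157
gripper_force: 30.0
```

Run:
```python
from h import *
s=state(); print(s['tcp_pos'],s['orientation'],s['wrist_force'],s['ft_torque'],s['grip_width'],s['gripper_force'])
t=cam('top'); 
for n in ['scoop_tip','scoop_pan']:
  for d in optics.place_of('top',n)[:2]: print(n,d['score'],d['point'],atz(t,d['point'],0))
cv2.imwrite('pics/d.png',cv2.resize(t['img'][170:290,160:320,::-1],None,fx=4,fy=4,interpolation=2))
```

```text
[0.49620864 0.38670846 0.03459649] [ 3.14141490e+00  7.83233482e-05 -2.95916096e+00] [ 0.13655567 -0.00396703 -0.7177006 ] [ 0.143901    0.02336362 -0.01945204] 0.015729925648506116 29.99980866909027
scoop_tip 0.85 [194.9, 194.2] [0.64663616 0.41769401 0.        ]
scoop_pan 0.66 [452.5, 204.9] [ 0.55191307 -0.27017467  0.        ]
scoop_pan 0.63 [201.1, 215.6] [0.58617377 0.40281828 0.        ]
```

View pics/d.png

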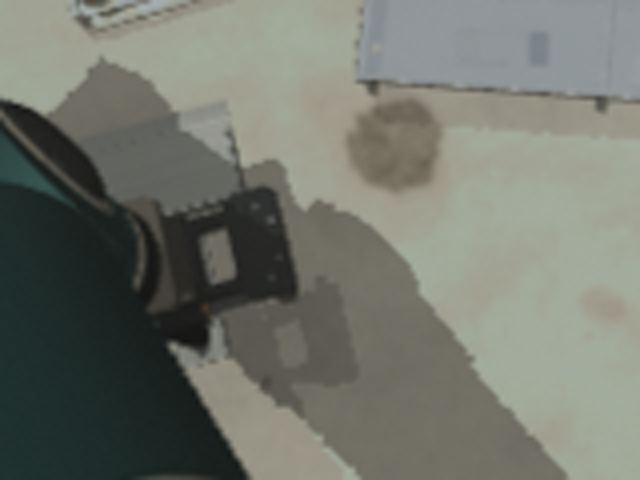

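Gripper holds the large scoop's handle at about (215,232) in the full frame (opening 15.7 mm), with the pan ahead of it. Now I draw it back and sideways, in front of the left bay.

>>> arm_command:
  delta_pos:
    - [0.5,0,0]
    - [0.7,0,0]
    - [0.69,0,0]
    - [0,-0.6,0]
    - [0,-0.8,0]
    - [0,-0.8,0]
    - [0,-0.8,0]
    - [0,-0.8,0]
  turn:
    - [0,0,0]
    - [0,0,0]
    - [0,0,0]
    - [0,0,0]
    - [0,0,0]
    - [0,0,0]
    - [0,0,0]
    - [0,0,0]
  hand: [-1,-1,-1,-1,-1,-1,-1,-1]

```text
time_s: 5.37
tcp_pos: [0.4493, 0.2218, 0.0346]
orientation: [-3.141, -0.0, -2.959]
wrist_force: [0.6, 0.1, -2.3]
grip_width: 0.016
gripper_force: 30.0
```

>>> arm_command:
  delta_pos:
    - [0,-0.4,0]
    - [0,0,0]
    - [0,0,0]
    - [0,0,0]
    - [0,0,0]
    - [0,0,0]
  turn:
    - [0,0,0]
    - [0,0,0.111]
    - [0,0,0.111]
    - [0,0,0.111]
    - [0,0,0.111]
    - [0,0,0]
  hand: [-1,-1,-1,-1,-1,-1]

```text
time_s: 5.87
tcp_pos: [0.4524, 0.2074, 0.0345]
orientation: [-3.141, 0.0, 2.973]
wrist_force: [0.2, 0.4, -1.8]
grip_width: 0.016
gripper_force: 30.0
```

Run:
```python
from h import *
np.set_printoptions(precision=4,suppress=True)
s=state(); print(s['tcp_pos'],s['orientation'],s['wrist_force'],s['ft_torque'],s['grip_width'])
for c in ['top','side']:
  t=cam(c); cv2.imwrite(f'pics/e{c}.png',t['img'][:,:,::-1])
  for n in ['scoop_tip','scoop_pan','vial_mid','riser_lip','riser_back']:
    for d in optics.place_of(c,n)[:2]: print(n,d['score'],d['point'],atz(t,d['point'],0.0115 if n=='vial_mid' else 0))
a=cv2.imread('pics/etop.png')[135:285,220:380]; b=cv2.imread('pics/eside.png')[185:285,220:380]
cv2.imwrite('pics/e.png',np.hstack([cv2.resize(a,None,fx=2.5,fy=4,interpolation=2)[:,:],cv2.resize(np.vstack([b,b[:50]*0]),None,fx=2.5,fy=4,interpolation=2)]))
```

```text
[0.4524 0.2074 0.0345] [-3.1411  0.0001  2.9728] [ 0.2469  0.3728 -1.8118] [0.019  0.0672 0.0105] 0.015975205444422803
scoop_tip 0.97 [359.0, 261.0] [ 0.4271 -0.0027  0.    ]
scoop_tip 0.76 [283.3, 205.8] [0.5922 0.1824 0.    ]
scoop_pan 0.91 [360.5, 251.5] [ 0.4512 -0.0095  0.    ]
scoop_pan 0.57 [284.0, 224.4] [0.5416 0.1844 0.    ]
riser_lip 0.57 [311.6, 197.4] [0.6081 0.1047 0.    ]
scoop_tip 0.72 [286.4, 223.0] [0.5895 0.18   0.    ]
scoop_pan 0.9 [366.3, 236.6] [ 0.4595 -0.0232  0.    ]
scoop_pan 0.71 [283.9, 229.3] [0.5514 0.193  0.    ]
vial_mid 0.62 [283.5, 210.3] [0.6532 0.1787 0.0115]
riser_lip 0.7 [310.3, 219.5] [0.5973 0.1074 0.    ]
riser_lip 0.47 [287.1, 224.2] [0.5814 0.1792 0.    ]
riser_back 0.61 [311.4, 206.5] [0.6865 0.0863 0.    ]
riser_back 0.44 [287.4, 223.5] [ 0.5856  0.1776 -0.    ]
```

View pics/e.png

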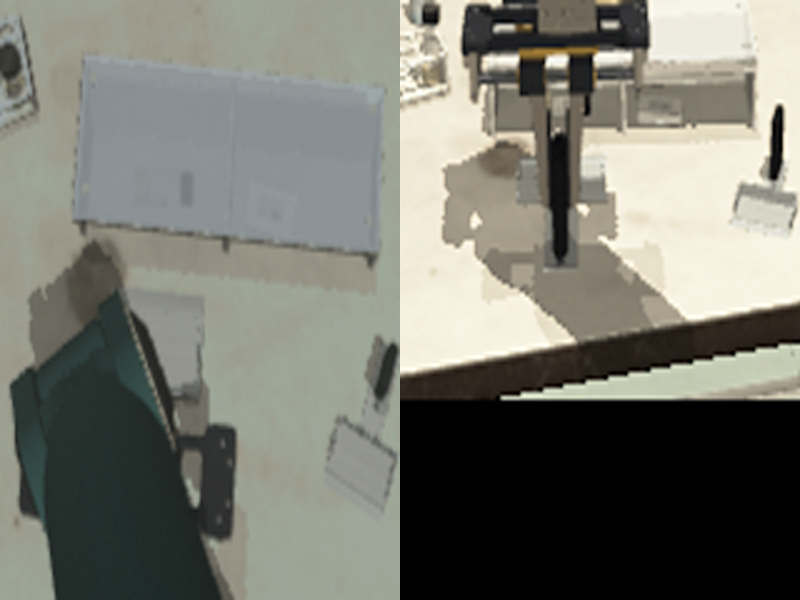

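Scoop faces the left bay: tip at top px (283,206), vial ahead at about (285,182). Now I slide in.

>>> arm_command:
  delta_pos:
    - [-0.3,0,0]
    - [-0.4,0,0]
    - [-0.4,0,0]
    - [-0.3,0,0]
    - [-0.15,0,0]
    - [-0.125,0,0]
    - [-0.125,0,0]
    - [-0.125,0,0]
  turn:
    - [0,0,0]
    - [0,0,0]
    - [0,0,0]
    - [0,0,0]
    - [0,0,0]
    - [0,0,0]
    - [0,0,0]
    - [0,0,0]
  hand: [-1,-1,-1,-1,-1,-1,-1,-1]

```text
time_s: 7.13
tcp_pos: [0.5278, 0.1952, 0.0345]
orientation: [-3.141, -0.001, 2.976]
wrist_force: [-1.9, 0.5, -0.7]
grip_width: 0.0159
gripper_force: 30.0
```

>>> arm_command:
  delta_pos:
    - [-0.125,0,0]
    - [-0.125,0,0]
    - [-0.125,0,0]
    - [-0.125,0,0]
    - [-0.125,0,0]
    - [-0.125,0,0]
    - [-0.1,0,0]
    - [0,0,0]
  turn:
    - [0,0,0]
    - [0,0,0]
    - [0,0,0]
    - [0,0,0]
    - [0,0,0]
    - [0,0,0]
    - [0,0,0]
    - [0,0,0]
  hand: [-1,-1,-1,-1,-1,-1,-1,-1]

```text
time_s: 7.8
tcp_pos: [0.5633, 0.1888, 0.0346]
orientation: [3.141, 0.002, 2.975]
wrist_force: [1.5, -0.1, 0.5]
grip_width: 0.0156
gripper_force: 30.0
```

Run:
```python
from h import *
np.set_printoptions(precision=4,suppress=True)
s=state(); p=s['tcp_pos']; print(p,s['wrist_force'],s['ft_torque'])
x=np.array([np.cos(np.radians(-9.5)),np.sin(np.radians(-9.5))]); d=p[:2]-np.array([.6477,.1008]); print('riser frame',d@x, d@np.array([-x[1],x[0]]),'tip',d@x+.135)
t=cam('top'); 
for n in ['scoop_tip','vial_mid','lost_vial']:
    for d in optics.place_of('top',n)[:2]: print(n,d['score'],d['point'],atz(t,d['point'],0.0115))
cv2.imwrite('pics/f.png',cv2.resize(t['img'][140:240,240:340,::-1],None,fx=6,fy=6,interpolation=2))
```

```text
[0.5633 0.1888 0.0346] [ 1.469  -0.1399  0.484 ] [-0.0527 -0.2423  0.0164]
riser frame -0.09780843901741625 0.07288246873731136 tip 0.03719156098258376
scoop_tip 0.68 [360.7, 257.5] [ 0.4348 -0.0069  0.0115]
```

View pics/f.png

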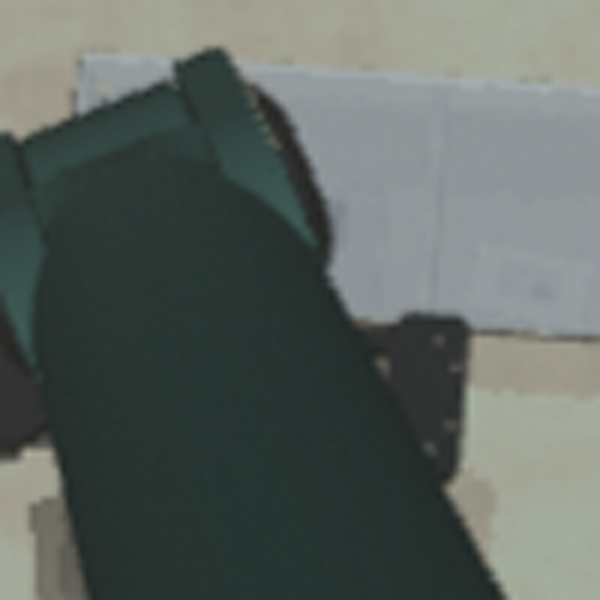

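The arm hides the pan; the cap shows dimly at crop (335,215), so px (296,176). Tip is at riser x≈0.037; I go on slowly to about 0.048.

>>> arm_command:
  delta_pos:
    - [-0.075,0,0]
    - [-0.075,0,0]
    - [-0.075,0,0]
    - [-0.05,0,0]
    - [0,0,0]
    - [0,0,0]
  turn:
    - [0,0,0]
    - [0,0,0]
    - [0,0,0]
    - [0,0,0]
    - [0,0,0]
    - [0,0,0]
  hand: [-1,-1,-1,-1,-1,-1]

```text
time_s: 8.5
tcp_pos: [0.5731, 0.1873, 0.0346]
orientation: [3.142, 0.001, 2.975]
wrist_force: [0.8, 0.1, -0.3]
grip_width: 0.0159
gripper_force: 30.0
```

Run:
```python
from h import *
np.set_printoptions(precision=4,suppress=True)
s=state(); p=s['tcp_pos']; print(p,s['wrist_force'],s['ft_torque'])
t=cam('side')
for n in ['scoop_tip','vial_mid','lost_vial']:
    for d in optics.place_of('side',n)[:2]: print(n,d['score'],d['point'],atz(t,d['point'],0.0115))
c=cam('top')
A=t['img'][180:260,250:330,::-1]; B=c['img'][150:230,260:340,::-1]
cv2.imwrite('pics/g.png',cv2.resize(np.hstack([A,B]),None,fx=5,fy=5,interpolation=2))
```

```text
[0.5731 0.1873 0.0346] [ 0.7744  0.0907 -0.2762] [-0.0225 -0.0359 -0.043 ]
scoop_tip 0.79 [286.9, 204.9] [0.6897 0.1626 0.0115]
vial_mid 0.45 [283.0, 209.1] [0.662  0.1789 0.0115]
lost_vial 0.73 [309.1, 216.6] [0.594  0.1115 0.0115]
```

View pics/g.png

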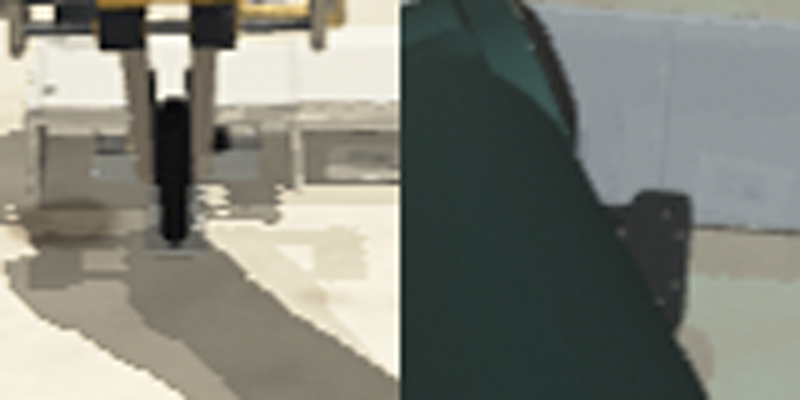

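The cap shows just behind the scoop's rear wall (side px (294,207)). Sill is at riser x≈0.036 and a vial stopped by the panel can't lie beyond 0.02, so it's in the pan. I draw out gently.

>>> arm_command:
  delta_pos:
    - [0.05,0,0]
    - [0.1,0,0]
    - [0.15,0,0]
    - [0.2,0,0]
    - [0.25,0,0]
    - [0.25,0,0]
    - [0.25,0,0]
    - [0.25,0,0]
  turn:
    - [0,0,0]
    - [0,0,0]
    - [0,0,0]
    - [0,0,0]
    - [0,0,0]
    - [0,0,0]
    - [0,0,0]
    - [0,0,0]
  hand: [-1,-1,-1,-1,-1,-1,-1,-1]

```text
time_s: 9.42
tcp_pos: [0.512, 0.1977, 0.0346]
orientation: [-3.142, -0.001, 2.976]
wrist_force: [0.4, 1.0, -1.7]
grip_width: 0.0157
gripper_force: 30.0
```

>>> arm_command:
  delta_pos:
    - [0.25,0,0]
    - [0.25,0,0]
    - [0.25,0,0]
    - [0.25,0,0]
    - [0.25,0,0]
    - [0.25,0,0]
    - [0.25,0,0]
    - [0.2,0,0]
  turn:
    - [0,0,0]
    - [0,0,0]
    - [0,0,0]
    - [0,0,0]
    - [0,0,0]
    - [0,0,0]
    - [0,0,0]
    - [0,0,0]
  hand: [-1,-1,-1,-1,-1,-1,-1,-1]

```text
time_s: 10.08
tcp_pos: [0.4353, 0.2105, 0.0346]
orientation: [-3.142, -0.0, 2.976]
wrist_force: [0.0, 0.1, -0.8]
grip_width: 0.0155
gripper_force: 30.0
```

>>> arm_command:
  delta_pos:
    - [0.15,0,0]
    - [0.1,0,0]
    - [0.05,0,0]
    - [0,0,0]
    - [0,0,0]
    - [0,0,0]
  turn:
    - [0,0,0]
    - [0,0,0]
    - [0,0,0]
    - [0,0,0]
    - [0,0,0]
    - [0,0,0]
  hand: [-1,-1,-1,-1,-1,-1]

```text
time_s: 10.58
tcp_pos: [0.4253, 0.2122, 0.0346]
orientation: [3.141, 0.001, 2.975]
wrist_force: [-0.2, -0.3, -2.6]
grip_width: 0.0158
gripper_force: 30.0
```

Run:
```python
from h import *
np.set_printoptions(precision=4,suppress=True)
s=state(); p=s['tcp_pos']; print(p,s['wrist_force'],s['ft_torque'])
for n in ['scoop_tip','vial_mid']:
  for k in ['side','top']:
    t=cam(k)
    for d in optics.place_of(k,n)[:2]: print(k,n,d['score'],d['point'],atz(t,d['point'],0.0115))
t=cam('side');c=cam('top')
A=t['img'][190:280,240:330,::-1]; B=c['img'][170:260,245:335,::-1]
cv2.imwrite('pics/i.png',cv2.resize(np.hstack([A,B]),None,fx=4.4,fy=4.4,interpolation=2))
```

```text
[0.4253 0.2122 0.0346] [-0.1935 -0.2734 -2.6057] [ 0.0105  0.0708 -0.0277]
side scoop_tip 0.88 [363.4, 242.1] [0.4107 0.     0.0115]
side scoop_tip 0.79 [285.1, 226.5] [0.5456 0.1901 0.0115]
top scoop_tip 0.8 [279.9, 216.1] [0.5628 0.1927 0.0115]
top scoop_tip 0.8 [358.6, 259.6] [ 0.4299 -0.0009  0.0115]
side vial_mid 0.37 [286.3, 234.3] [0.4982 0.194  0.0115]
top vial_mid 0.56 [279.3, 239.3] [0.5016 0.1988 0.0115]
```

View pics/i.png

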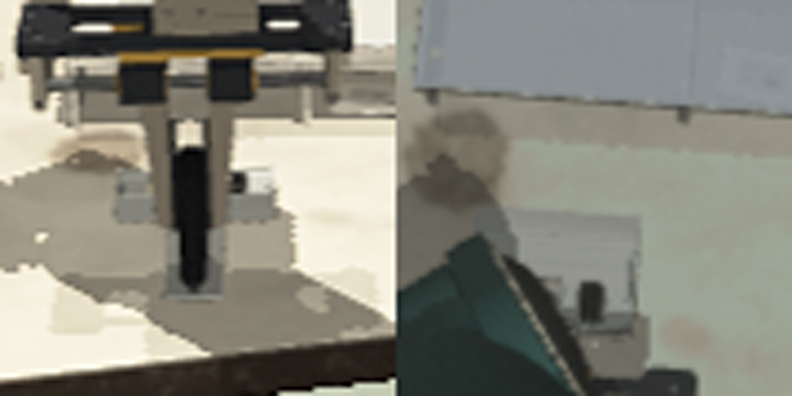

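Vial is in the pan against its rear wall (cap at top px (289,238)) and the scoop is clear of the shelf. I release and lift.

>>> arm_command:
  delta_pos:
    - [0,0,0]
    - [0,0,0]
    - [0,0,0]
    - [0,0,0]
    - [0,0,0]
    - [0,0,0]
    - [0,0,0]
    - [0,0,0]
  turn:
    - [0,0,0]
    - [0,0,0]
    - [0,0,0]
    - [0,0,0]
    - [0,0,0]
    - [0,0,0]
    - [0,0,0]
    - [0,0,0]
  hand: [0,1,1,1,1,1,1,1]

```text
time_s: 11.75
tcp_pos: [0.4248, 0.2123, 0.0346]
orientation: [3.142, 0.0, 2.975]
wrist_force: [0.5, 0.5, -0.1]
grip_width: 0.067
gripper_force: 0.0
```

>>> arm_command:
  delta_pos:
    - [0,0,-0.2]
    - [0,0,-0.4]
    - [0,0,-0.6]
    - [0,0,-0.6]
    - [0,0,-0.6]
    - [0,0,-0.6]
    - [0,0,-0.6]
    - [0,0,-0.4]
  turn:
    - [0,0,0]
    - [0,0,0]
    - [0,0,0]
    - [0,0,0]
    - [0,0,0]
    - [0,0,0]
    - [0,0,0]
    - [0,0,0]
  hand: [1,1,1,1,1,1,1,1]

```text
time_s: 12.42
tcp_pos: [0.4254, 0.2126, 0.1975]
orientation: [3.139, 0.002, 2.975]
wrist_force: [0.3, 0.1, -0.6]
grip_width: 0.0917
gripper_force: 0.0
```

>>> arm_command:
  delta_pos:
    - [0,0.5,0]
    - [0,0.8,0]
    - [0,0.8,0]
    - [0,0.8,0]
    - [0,0.8,0]
    - [0,0.5,0]
    - [0,0,0]
    - [0,0,0]
  turn:
    - [0,0,0]
    - [0,0,0]
    - [0,0,0]
    - [0,0,0]
    - [0,0,0]
    - [0,0,0]
    - [0,0,0]
    - [0,0,0]
  hand: [1,1,1,1,1,1,1,1]

```text
time_s: 13.08
tcp_pos: [0.4521, 0.3784, 0.1945]
orientation: [-3.141, -0.0, 2.977]
wrist_force: [0.5, -0.6, 0.6]
grip_width: 0.0924
gripper_force: 0.0
```

Run:
```python
from h import *
s=state(); print(s['tcp_pos'],s['wrist_force'],s['grip_width'])
t=cam('side');c=cam('top')
A=t['img'][190:280,240:330,::-1]; B=c['img'][170:260,245:335,::-1]
cv2.imwrite('pics/j.png',cv2.resize(np.hstack([A,B]),None,fx=4.4,fy=4.4,interpolation=2))
```

```text
[0.45208131 0.3784364  0.19454135] [ 0.47841378 -0.5949847   0.59901165] 0.09236511645129296
```

View pics/j.png

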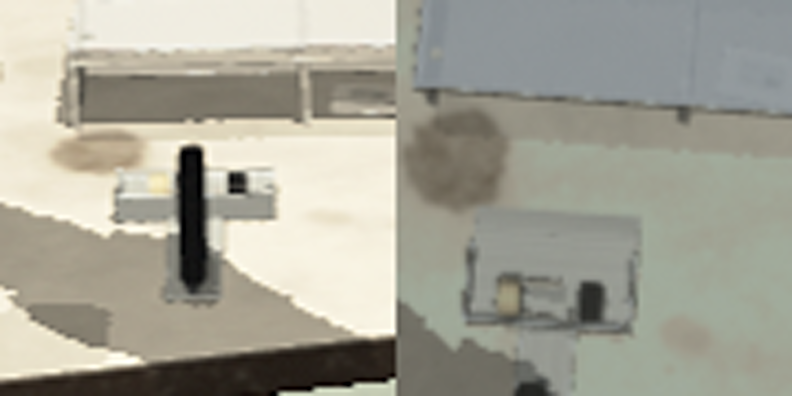

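The scoop stands flat, clear of the shelf, with the vial lying in its pan (top px 269-289, 237) and the bay empty.

```bash
python3 -c "
from cell import r
print(r.job_done())"
```

```text
the job is handed in; nothing more can be done
None
```

The job is handed in: the larger scoop stands flat on the desk clear of the shelf front with the vial in its pan, released at about 12 s of the 51 s allowed, and the target and standing vial were not touched.

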